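# Scoop loose cells into the tub

### The job

Use the plastic scoop that stands in the sorting tray to scoop up the three loose lithium cells lying in the tray and tip them all into the round tub (more than one trip is allowed). The gripper's fingers must not touch the cells themselves. Then stand the scoop upright in the tray again and let go of it, leaving the tub standing where it was and the black converter module near it undisturbed.

Things in the scene. Friction and masses are not known exactly. Their poses are not given: they have to be found in the camera images.
- tray: grey sorting tray, fixed, open on top. Origin on the bench; x along the tray away from the robot, y left, z up. Floor 4 mm above the bench, flat from x = -50 to +165 mm, 100 mm wide inside; walls 4 mm, rim 34 mm above the bench, with a 9 mm outer lip on the sides and far end. At the near end a 35 degree ramp rises from x = -50 mm on the floor to x = -116 mm, where the end and the cheeks beside the ramp are 50 mm high
- tray_ramp_foot (a point): middle of the line where the tray's floor meets its ramp, at floor height (tray frame -50, 0, 4 mm). Cells pushed against the ramp by the scoop ride up and roll back into its mouth as the scoop is raised along the ramp, mouth up. Friction of all parts about 0.6
- scoop: white scoop, 90 g, standing loose on the tray floor at the far end, mouth towards the ramp. Origin: middle of the mouth's front edge (lip), underside; x from mouth to back, y left, z up. Flat pan 80 mm wide, floor 3 mm, tapering over 16 mm to a 1 mm lip; inside depth 92 mm; side walls 28 mm high (14 mm near the mouth), back wall 30 mm. Cells slide out when it is tipped mouth-down 40 to 50 degrees
- scoop_grip (a point): where to grip the upright handle behind the back wall, across its 16 mm thickness (fingers closing along the scoop's y): 106 mm behind the lip, 90 mm above the underside (scoop frame 106, 0, 90 mm). Handle 26 mm along x (93 to 119 mm, flush with the underside), its top at 116 mm
- cell_0: short cylindrical lithium cell, 16 mm diameter x 27 mm long with its 2 mm end stud, 16 g, black sleeve with bare steel ends; origin at its centre, y axis along the cylinder. It lies on its side on the tray floor between the ramp and the scoop and rolls easily
- cell_1: same as cell_0
- cell_2: same as cell_0
- tub: grey round open plastic tub, loose, 350 g, standing on the bench to the right of the tray; 66 mm high, outer diameter 92 mm at the foot and 112 mm at the rim, wall 3 mm, inner floor 4 mm up. Origin at the centre of its underside, z up
- tub_rim (a point): centre of the tub's mouth, at rim height (66 mm above its underside)
- module: black rectangular converter module lying on the bench on the robot's side of the tub, 50 x 74 x 26 mm, loose bystander; origin at the centre of its underside

How it is judged:
On the way:
1. at least one cell is carried in the scoop, clear of the tray (((x of cell_0 in the frame of scoop between 0 and 0.095 m and y of cell_0 in the frame of scoop between -0.04 and 0.04 m and z of cell_0 in the frame of scoop between 0 and 0.04 m and height (world z) of cell_0 above 0.06 m and height (world z) of scoop above 0.04 m) or (x of cell_1 in the frame of scoop between 0 and 0.095 m and y of cell_1 in the frame of scoop between -0.04 and 0.04 m and z of cell_1 in the frame of scoop between 0 and 0.04 m and height (world z) of cell_1 above 0.06 m and height (world z) of scoop above 0.04 m) or (x of cell_2 in the frame of scoop between 0 and 0.095 m and y of cell_2 in the frame of scoop between -0.04 and 0.04 m and z of cell_2 in the frame of scoop between 0 and 0.04 m and height (world z) of cell_2 above 0.06 m and height (world z) of scoop above 0.04 m))), for 0.2 s.
At the end, for the whole second after the job is handed in: All three cells lie at rest inside the tub (below its rim); the tub stands upright (within about 6 degrees) within 30 mm of where it was; the scoop stands upright (within about 7 degrees) and at rest on the floor inside the tray, let go; the converter module has not been moved over 30 mm (horizontal distance between each of cell_0, cell_1, cell_2 and tub below 0.053 m and z of cell_0 in the frame of tub between 0 and 0.06 m and linear speed of each of cell_0, cell_1, cell_2, scoop below 0.03 m/s and z of cell_1 in the frame of tub between 0 and 0.06 m and z of cell_2 in the frame of tub between 0 and 0.06 m and angle between tub's own z axis and vertical below 0.1 rad and distance of tub from where it was at the start of the episode below 0.03 m and angle between scoop's own z axis and vertical below 0.12 rad and x of scoop_grip in the frame of tray between -0.05 and 0.17 m and y of scoop_grip in the frame of tray between -0.05 and 0.05 m and z of scoop_grip in the frame of tray below 0.106 m); the robot touches nothing.
It fails at once if a finger touches a cell (contact force between the fingers and cell_0 above 0.3 N or contact force between the fingers and cell_1 above 0.3 N or contact force between the fingers and cell_2 above 0.3 N).
It fails at once if the tub is knocked over (angle between tub's own z axis and vertical above 0.5 rad).
It fails at once if the converter module is moved more than 30 mm (distance of module from where it was at the start of the episode above 0.03 m).
It also fails if it takes over 61 s, if anything falls off the work surface, if the arm or the gripper's body presses on something with over 40 N, if the wrist force passes 120 N, or if a joint passes its speed limit or range.

### The arm

A 7-joint arm with a two-finger parallel gripper is mounted at the origin on a cart in front of the work surface, level with it; the furniture and walls round the work are solid. World frame = base frame: x ahead of the robot, y to its left, z up, the work surface at z = 0. Lengths are in m, angles in rad, forces in N, time in s.
With the tool pointing down it reaches from about 0.35 to 0.9 m from the base axis. Payload 8.1 kg.
Tool frame: the origin (TCP) lies midway between the tips of the shut fingers; the grasp point (between the pads) lies 19 mm behind it; z points along the fingers, y is the direction in which the jaws open and shut (so a half turn about z gives the same grasp; the last joint's range is limited). The gripper opens to 85 mm and grips with 20 to 120 N. Pads are 22 mm wide; open, the fingers measure 114 mm over their backs; the gripper's body (76 mm by 85 mm) begins 54 mm behind the grasp point. The pads swing forward as they close: fully open they stand 13 mm farther back than shut.
Start: joints at [-0.103, 0.434, 0.025, 1.573, -0.012, 1.134, -0.075], TCP at [0.625, -0, 0.231] pointing down, gripper open.
Joint ranges: [-2.62, 2.62], [-0.44, 2.09], [-1.27, 1.32], [0.08, 2.57], [-1.32, 4.46], [0.12, 2], [-2.74, 2.74]. Speed limits (rad/s): [2.22, 2.22, 3.01, 3.01, 3.14, 3.14, 3.14].

### API

Orientations are given as a unit quaternion [w, x, y, z].
In Python, from plant import ctrl gives the robot as it stands. Calls block until the motion is done:
- ctrl.goto(position, orientation): joint-space move of the TCP to a pose.
- ctrl.move_l(position, rotation=None, max_speed=0.15, contact_N=None): straight line of the TCP; rotation=None keeps the orientation; max_speed is the mean speed in m/s. With contact_N (N) it stops when the force on the tool has changed by that much, and returns True; else False.
- ctrl.set_joints(angles): joint-space move.
- ctrl.set_gripper(opening, squeeze=None): finger opening in m; squeeze is the grip in N (None keeps the last); returns when the fingers have stopped.
- ctrl.sleep(seconds).
- ctrl.solve_ik(position, orientation): joint angles nearest the present ones, or None.
- ctrl.camera(name): name is "scene" or "side" or "wrist"; returns (picture, depth): 384x512x3 uint8, red, green, blue; 384x512 float32, m along the optical axis (not along the pixel's ray), 0 where there is no reading.
- ctrl.calibration(name): a dict with "fx", "fy", "cx", "cy" (pixels), "R" (3x3) and "t" (3): a world point X has camera coordinates R X + t; the wrist camera has in their place "mount" (4x4, takes a point from camera to tool coordinates, whose origin is the TCP and whose axes are the flange's). Camera axes: x right, y down, z forward; pixel columns grow to the right and rows downward; lengths in m; the calibration is good to about 2 mm. A picture is of the moment at which its call begins: read the wrist's pose just before it. calibration takes no time and is no camera call.
A pose or a line that the arm cannot do raises ctrl.Unreachable and nothing moves.
- ctrl.hand_in(): hands the job in, once; it reports no verdict.
Readings, each from a call of its own:
- ctrl.current_time_s(): time.
- ctrl.current_joints(): joint angles.
- ctrl.current_dq(): joint speeds.
- ctrl.current_effort(): joint torques, N m.
- ctrl.current_tcp_pos(): TCP position.
- ctrl.current_orientation(): TCP orientation.
- ctrl.current_contact_force(): force on the tool from outside, world axes, zero at the start.
- ctrl.current_torque(): the same for the moment, N m.
- ctrl.current_gripper_width(): finger opening in m.
Only numpy, scipy, OpenCV 4.12 (cv2) and the standard library are available. Lean on these libraries where they do the work, as an engineer would, in place of code of your own. Each camera call takes 0.05 s, during which the arm holds its last target. There are 200 camera calls.

## Working session

There is one attempt and no reset: what is moved stays moved. The work goes in short steps, each a Python script; the robot and the scene stay as the last script left them, time stands still between calls to the robot, and variables do not carry over. Pictures are saved under pics/ and viewed, about 8 in all and at most 12, crops included, and the job is handed in when it is done.

```bash
ls; mkdir -p pics
python3 - <<'E'
from plant import ctrl
import cv2,numpy as np
for n in ["scene","side"]:
    p,d=ctrl.camera(n); np.savez(f"pics/{n}0.npz",p=p,d=d)
    cv2.imwrite(f"pics/{n}0.png",cv2.resize(p[:,:,::-1],(800,600)))
    c=ctrl.calibration(n); R=np.array(c["R"]);t=np.array(c["t"]); print(n,c["fx"],(-R.T@t).round(3),R[2].round(2))
print(ctrl.current_time_s(),ctrl.current_orientation(), ctrl.calibration("wrist"))
E
```

```text
pics
scene 428.2482223881155 [ 0.035 -0.676  0.745] [ 0.52  0.37 -0.77]
side 385.08309702868854 [ 0.344 -1.022  0.581] [ 0.15  0.8  -0.59]
0.1 [-4.59506516e-04  7.07150041e-01  7.07063165e-01 -5.37398654e-04] {'fx': 323.86701428399886, 'fy': 323.86701428399886, 'cx': 253.69895157032678, 'cy': 188.32994789306818, 'mount': array([[-1.61669613e-04, -9.50940260e-01, -3.09374525e-01,
         7.96328772e-02],
       [ 9.99999961e-01, -2.24687011e-04,  1.68062702e-04,
        -6.40992056e-05],
       [-2.29330027e-04, -3.09374485e-01,  9.50940259e-01,
        -1.42605965e-01],
       [ 0.00000000e+00,  0.00000000e+00,  0.00000000e+00,
         1.00000000e+00]])}
```

View pics/scene0.png

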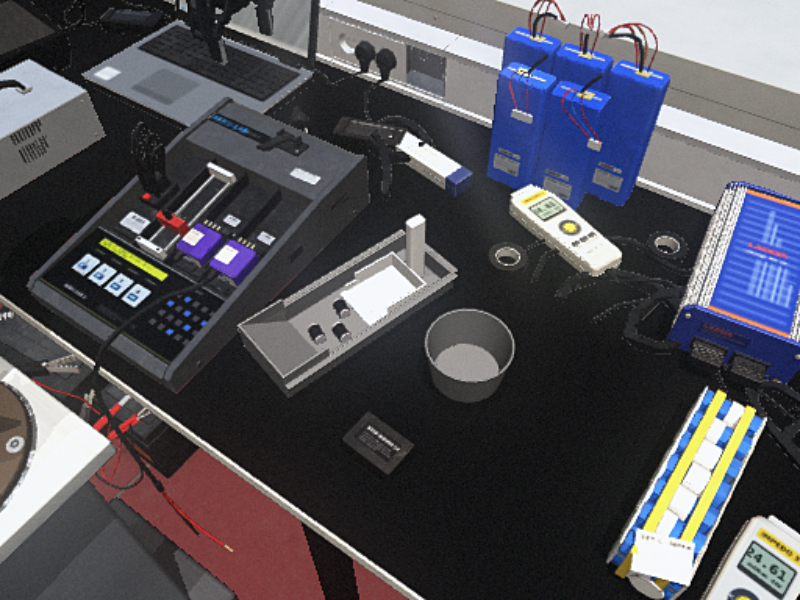

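View pics/side0.png

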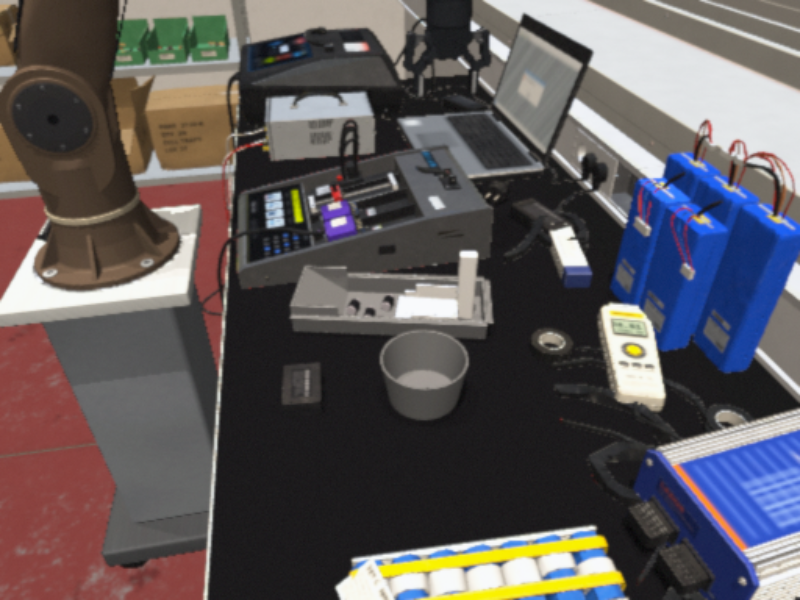

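The scene view shows the tray with its ramp at about (270,340), three cells near (316,333), (340,331), (341,306), the scoop handle top at (416,220), the tub rim centred at (470,345) and the module at (378,443). I'll take metric measurements next.

```bash
cat > h.py <<'E'
from plant import ctrl
import cv2,numpy as np
from scipy.spatial.transform import Rotation as Rn
def cloud(n,d):
    c=ctrl.calibration(n);v,u=np.mgrid[:384,:512]
    P=np.stack([(u-c["cx"])/c["fx"]*d,(v-c["cy"])/c["fy"]*d,d],-1)
    return (P-np.array(c["t"]))@np.array(c["R"])   # R^T(P-t)
E
python3 - <<'E'
from h import *
f=np.load("pics/scene0.npz");W=cloud("scene",f["d"])
g=np.load("pics/side0.npz");V=cloud("side",g["d"])
for nm,u,v in [("handle top",416,219),("ramp floor",300,330),("cellA",316,331),("cellB",340,328),("cellC",341,304),("floor",360,335),("tub in",470,362),("module",378,443),("near corner L",240,330),("far corner",455,270),("near R",283,390),("bench",560,430),("pan",380,285)]:
    print(nm,W[int(v/1.5625),int(u/1.5625)].round(4))
# bird's eye at 0.5mm/px from both clouds: colour & height
def bev(W,p,fn):
    m=(f["d"]>0)
    x0,y1,s=0.40,0.15,700/0.5
    im=np.zeros((560,800,3),np.uint8);
    return im
m=(f["d"]>0)&(W[...,2]>0.055)&(W[...,2]<0.075)&(W[...,0]>.4)&(W[...,0]<.9)&(W[...,1]<-.05)&(W[...,1]>-.4)
q=W[m];print("tub rim pts",len(q),q.min(0),q.max(0))
m=(g["d"]>0)&(V[...,2]>0.1)&(V[...,2]<0.135)&(V[...,0]>.5)&(V[...,0]<.8)&(abs(V[...,1])<.15)
q=V[m];print("handle",len(q),q.min(0),q.max(0))
crop=f["p"][125:275,145:345,::-1];cv2.imwrite("pics/crop0.png",cv2.resize(crop,(800,600),interpolation=cv2.INTER_CUBIC))
E
```

```text
handle top [ 0.5798 -0.3199  0.1209]
ramp floor [ 0.4087 -0.2436  0.0047]
cellA [ 0.4135 -0.2694  0.0189]
cellB [ 0.4345 -0.2935  0.0209]
cellC [ 0.4669 -0.2711  0.0227]
floor [ 0.4312 -0.3313  0.0358]
tub in [ 0.4955 -0.4624  0.0046]
module [ 0.3215 -0.4382  0.0266]
near corner L [ 0.345  -0.1987  0.0414]
far corner [ 0.6019 -0.3731  0.0337]
near R [ 0.3196 -0.2914  0.013 ]
bench [ 0.4727 -0.606   0.0016]
pan [ 0.5357 -0.288   0.0075]
tub rim pts 2171 [ 0.40016927 -0.39943408  0.05506234] [ 0.85131661 -0.05003449  0.07499574]
handle 870 [ 0.54897933 -0.14987753  0.10000185] [0.66481376 0.10632667 0.13496139]
```

View pics/crop0.png

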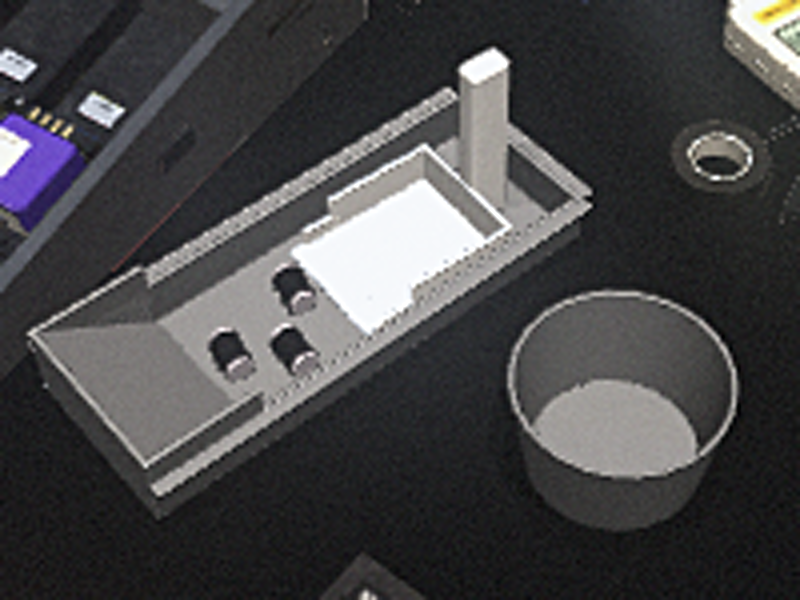

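The crop shows the inner corner of the ramp foot at (158,320), the scoop lip from (295,252) to (370,332), the handle top centred at (485,64) and the tub rim spanning (508–738, 291–478). I'll fit poses to these points.

Run:
```python
from h import *
from scipy.optimize import least_squares
f=np.load("pics/scene0.npz");W=cloud("scene",f["d"]);g=np.load("pics/side0.npz");V=cloud("side",g["d"])
c=ctrl.calibration("scene")
def proj(X):
    P=np.asarray(X)@np.array(c["R"]).T+np.array(c["t"]);return P[:,:2]/P[:,2:]*[c["fx"],c["fy"]]+[c["cx"],c["cy"]]
def place(q,L):
    C,S=np.cos(q[2]),np.sin(q[2]);L=np.array(L)/1000
    return np.c_[q[0]+C*L[:,0]-S*L[:,1],q[1]+S*L[:,0]+C*L[:,1],L[:,2]]
def fit(L,uv,q0):
    uv=np.array(uv)/4+[145-.375,125-.375]
    r=least_squares(lambda q:(proj(place(q,L))-uv).ravel(),q0,loss="soft_l1",x_scale=[.1,.1,1]);print(r.x.round(4),"resid px",(proj(place(r.x,L))-uv).round(1).tolist());return r.x
t=fit([(-50,50,4),(178,-63,34),(178,63,34),(-118,52,50),(-118,-52,50),(165,-50,34)],[(158,320),(592,198),(448,89),(31,334),(149,465),(578,205)],[.44,-.26,-.3])
s=fit([(0,40,5),(0,-40,5),(106,0,120),(92,40,34),(92,-40,34)],[(295,252),(370,332),(485,64),(427,147),(510,227)],[.48,-.28,-.3])
def loc(p): d=p[...,:2]-t[:2];C,S=np.cos(t[2]),np.sin(t[2]);return np.stack([d[...,0]*C+d[...,1]*S,-d[...,0]*S+d[...,1]*C,p[...,2]],-1)*1000
print("scoop lip in tray",loc(np.r_[s[:2],0.004]).round(1),"rel yaw deg",np.degrees(s[2]-t[2]))
# cells: points within tray interior, above floor
for nm,A,d in [("scene",W,f["d"]),("side",V,g["d"])]:
    T=loc(A);m=(d>0)&(T[...,0]>-48)&(T[...,0]<50)&(abs(T[...,1])<46)&(T[...,2]>11)&(T[...,2]<26)
    n,lab,st,_=cv2.connectedComponentsWithStats(m.astype(np.uint8),connectivity=4)
    for i in range(1,n):
        if st[i,4]>8: q=T[lab==i];print(nm,st[i,4],"med",np.median(q,0).round(1),"min",q.min(0).round(1),"max",q.max(0).round(1))
    mm=(d>0)&(abs(T[...,0]-20)<25)&(abs(T[...,1])<40)&(T[...,2]<11)&(T[...,2]>-5);print("floor z",np.median(T[mm][:,2]))
    for nm2,lo,hi,cx,cy,r in [("tub",.058,.072,.495,-.462,.075),("module",.02,.032,.3215,-.438,.06)]:
        m=(d>0)&(A[...,2]>lo)&(A[...,2]<hi)&(np.hypot(A[...,0]-cx,A[...,1]-cy)<r);q=A[m]
        if len(q)<10: continue
        if nm2=="tub":
            r=least_squares(lambda p:np.hypot(q[:,0]-p[0],q[:,1]-p[1])-p[2],[cx,cy,.055],loss="soft_l1",f_scale=.002);print(nm,nm2,len(q),r.x.round(4))
        else:
            b=cv2.minAreaRect((q[:,:2]*1000).astype(np.float32));print(nm,nm2,len(q),np.median(q,0).round(3),b)
```

```text
[ 0.4461 -0.2795 -0.259 ] resid px [[-0.4, 0.8], [3.4, 0.2], [2.2, -2.7], [0.0, 0.3], [-0.7, 0.3], [-1.4, -2.0]]
[ 0.4805 -0.2853 -0.346 ] resid px [[-0.6, -1.0], [0.5, 2.0], [0.8, -0.2], [-0.5, -1.0], [-0.2, 0.6]]
scoop lip in tray [34.7  3.2  4. ] rel yaw deg -4.985563055809525
scene 9 med [46.2 37.8 14.2] min [43.6 36.6 11.8] max [49.9 39.1 20.5]
scene 79 med [15.4 11.6 19.3] min [ 7.7  0.1 11.7] max [25.5 27.7 22.8]
scene 87 med [-10.  -23.2  19.3] min [-16.5 -33.2  11.1] max [-1.7 -5.5 23.6]
scene 86 med [-36.7  -2.6  19.3] min [-44.3 -13.7  11.6] max [-26.7  14.7  23.5]
floor z 5.767861115908498
scene tub 489 [ 0.4789 -0.4675  0.0536]
scene module 1039 [ 0.321 -0.44   0.027] ((322.4961242675781, -438.2084045410156), (74.86106872558594, 50.639671325683594), 85.90335845947266)
side 54 med [21.5  8.2 17.8] min [11.5 -1.7 11.7] max [30.  23.6 22.8]
side 58 med [-30.8  -5.   17.7] min [-40.6 -14.8  11.1] max [-23.1  11.8  22. ]
side 40 med [ -3.2 -20.8  19. ] min [-11.9 -34.2  12.4] max [ 3.4 -7.9 21.6]
floor z 4.702257653841316
side tub 486 [ 0.4815 -0.4699  0.0536]
side module 669 [ 0.325 -0.446  0.026] ((324.5457458496094, -440.8205261230469), (75.07410430908203, 49.661766052246094), 85.08523559570312)
```

```bash
cat >> h.py <<'E'
def Rs(yaw,pitch=0): # scoop orientation; pitch>0 = mouth up
    return Rn.from_euler("z",yaw)*Rn.from_euler("y",pitch)
FL=Rn.from_matrix(np.diag([-1.,1,-1]))
def quat(r): q=r.as_quat();return [q[3],q[0],q[1],q[2]]
def tcp(lip,yaw,pitch=0,flip=FL,g=(.106,0,.090)):
    """TCP pose for the scoop's lip at a world point"""
    r=Rs(yaw,pitch);return np.array(lip)+r.apply(np.array(g)-[0,0,.019]),quat(r*flip)
E
python3 - <<'E'
from h import *
for n in ["scene","side"]:
    f=np.load(f"pics/{n}0.npz");A=cloud(n,f["d"])
    m=(f["d"]>0)&(A[...,2]>.026)&(A[...,2]<.041)&(A[...,0]>.3)&(A[...,0]<.68)&(A[...,1]>-.40)&(A[...,1]<-.12)
    k,lab,st,_=cv2.connectedComponentsWithStats(m.astype(np.uint8),connectivity=8)
    for i in range(1,k):
        if st[i,4]>60:
            q=A[lab==i];b=cv2.minAreaRect((q[:,:2]*1000).astype(np.float32));print(n,st[i],b)
for yaw in [-.3]:
  for nm,fl in [("A",FL),("B",Rn.from_matrix(np.diag([1.,-1,-1])))]:
    for lip,p in [((.48,-.285,.004),0),((.48,-.285,.3),0),((.34,-.24,.05),.4),((.45,-.3,.3),.3),((.50,-.463,.07),-.8),((.50,-.463,.15),0)]:
        j=ctrl.solve_ik(*tcp(lip,yaw,p,fl));print(nm,lip,p,None if j is None else np.round(j,2))
E
```

```text
scene [131 122 105 104 556] ((482.81781005859375, -177.72564697265625), (364.4239501953125, 7.191165924072266), 0.8438090085983276)
scene [162 147  98  89 961] ((479.08282470703125, -241.59390258789062), (286.09307861328125, 87.58413696289062), 4.051273822784424)
scene [ 151  156  142   93 1183] ((473.1355285644531, -289.4874267578125), (123.05044555664062, 297.7492980957031), 74.22770690917969)
side [198 155 116  16 501] ((510.99871826171875, -177.57843017578125), (310.47265625, 8.553988456726074), 0.603070855140686)
side [177 169  20   8  92] ((325.6641845703125, -180.86117553710938), (6.963681221008301, 49.807090759277344), 86.49220275878906)
side [195 174  99  22 727] ((465.2682800292969, -259.45574951171875), (84.6812744140625, 240.5351104736328), 83.10000610351562)
side [186 177 130  32 830] ((481.16033935546875, -340.5210876464844), (314.2337341308594, 118.1110610961914), 7.624384880065918)
A (0.48, -0.285, 0.004) 0 [ 0.54  0.65 -0.19  1.62  0.15  0.88  1.56]
A (0.48, -0.285, 0.3) 0 [ 0.5   0.44 -0.13  1.23  0.05  1.48  1.65]
A (0.34, -0.24, 0.05) 0.4 [ 0.52  0.71 -0.16  1.6   0.14  1.24  1.57]
A (0.45, -0.3, 0.3) 0.3 [ 0.49  0.65 -0.13  0.99  0.11  1.8   1.66]
A (0.5, -0.463, 0.07) -0.8 [ 1.6   0.61 -1.03  2.03  1.42  0.12  0.76]
A (0.5, -0.463, 0.15) 0 [ 0.68  0.71 -0.13  1.11  0.09  1.32  1.83]
B (0.48, -0.285, 0.004) 0 [ 0.13  0.68  0.45  1.66 -0.36  0.89 -1.15]
B (0.48, -0.285, 0.3) 0 [ 0.1   0.46  0.53  1.27 -0.23  1.48 -1.26]
B (0.34, -0.24, 0.05) 0.4 [ 0.1   0.74  0.5   1.64 -0.25  1.23 -1.19]
B (0.45, -0.3, 0.3) 0.3 [ 0.17  0.68  0.58  1.03 -0.25  1.8  -1.21]
B (0.5, -0.463, 0.07) -0.8 [ 1.6   0.61 -1.03  2.03  1.42  0.12 -2.38]
B (0.5, -0.463, 0.15) 0 [ 0.36  0.75  0.53  1.15 -0.36  1.33 -1.01]
```

Run:
```python
from h import *
FB=Rn.from_matrix(np.diag([1.,-1,-1]))
lim=np.array([[-2.62,2.62],[-.44,2.09],[-1.27,1.32],[.08,2.57],[-1.32,4.46],[.12,2],[-2.74,2.74]])
tub=np.array([.480,-.4685,.066])
for nm,fl in [("A",FL),("B",FB)]:
  for yaw in np.radians(np.arange(-180,180,20)):
    o=[]
    for p,z in [(0,.06),(-.4,.03),(-.8,.008),(-.9,.008)]:
        lip=tub+Rs(yaw).apply([.02,0,z]);j=ctrl.solve_ik(*tcp(lip,yaw,p,fl))
        o.append(None if j is None else (round(float(min((j-lim[:,0]).min(),(lim[:,1]-j).min())),2),np.round(j,1).tolist() if p==-.8 else ''))
    if all(o): print(nm,round(np.degrees(yaw)),o)
p,q=tcp((.45,-.285,.26),-.3);
ctrl.goto(p,q)
R=Rn.from_quat(np.roll(ctrl.current_orientation(),-1)).as_matrix();tp=np.array(ctrl.current_tcp_pos())
im,d=ctrl.camera("wrist");np.savez("pics/w1.npz",p=im,d=d,R=R,t=tp)
cv2.imwrite("pics/w1.png",cv2.resize(im[:,:,::-1],(800,600),interpolation=cv2.INTER_CUBIC));print(tp,ctrl.current_time_s())
```

```text
A -180 [(0.7, ''), (0.6, ''), (0.19, [0.3, 1.0, 0.6, 1.1, 0.1, 1.8, -0.8]), (0.08, '')]
A -160 [(0.77, ''), (0.73, ''), (0.44, [0.2, 0.9, 0.6, 1.3, 0.2, 1.6, -0.6]), (0.35, '')]
A -140 [(0.88, ''), (0.84, ''), (0.71, [0.1, 0.8, 0.5, 1.5, 0.4, 1.3, -0.5]), (0.65, '')]
A -120 [(0.83, ''), (0.87, ''), (0.83, [0.0, 0.7, 0.5, 1.7, 0.6, 1.0, -0.4]), (0.81, '')]
A -100 [(0.78, ''), (0.73, ''), (0.62, [0.0, 0.5, 0.5, 1.9, 0.8, 0.7, -0.4]), (0.65, '')]
A -80 [(0.74, ''), (0.6, ''), (0.31, [0.0, 0.5, 0.5, 2.0, 1.2, 0.4, -0.4]), (0.36, '')]
A -60 [(0.71, ''), (0.52, ''), (0.1, [0.2, 0.4, 0.4, 2.1, 1.9, 0.2, -0.8]), (0.29, '')]
A -40 [(0.7, ''), (0.49, ''), (0.22, [1.5, 0.6, -1.0, 2.1, 1.9, 0.5, -0.1]), (0.22, '')]
A -20 [(0.71, ''), (0.53, ''), (0.01, [1.6, 0.6, -1.0, 2.0, 1.5, 0.1, 0.6]), (0.04, '')]
A 0 [(0.68, ''), (0.38, ''), (0.18, [1.7, 0.7, -1.1, 1.9, -0.0, 0.3, 2.5]), (0.03, '')]
A 20 [(0.41, ''), (0.05, ''), (0.04, [0.6, 0.6, 0.6, 1.8, -1.3, 1.2, -2.5]), (0.02, '')]
A 40 [(0.14, ''), (0.17, ''), (0.01, [0.5, 0.8, 1.0, 1.6, -1.3, 1.7, -2.3]), (0.04, '')]
A 60 [(0.17, ''), (0.17, ''), (0
[... 732 characters left out ...]
 0.5, 2.2, 2.1, 0.2, 2.2]), (0.32, '')]
B -40 [(0.66, ''), (0.53, ''), (0.07, [1.0, 0.4, -0.3, 2.1, 2.4, 0.2, 2.3]), (0.3, '')]
B -20 [(0.69, ''), (0.59, ''), (0.01, [1.6, 0.6, -1.0, 2.0, 1.5, 0.1, -2.5]), (0.04, '')]
B 0 [(0.74, ''), (0.7, ''), (0.09, [1.1, 0.5, -0.2, 1.9, -1.2, 0.6, 0.4]), (0.08, '')]
B 20 [(0.8, ''), (0.72, ''), (0.25, [1.0, 0.6, 0.1, 1.8, -1.1, 1.0, 0.5]), (0.15, '')]
B 40 [(0.86, ''), (0.77, ''), (0.41, [1.0, 0.7, 0.1, 1.6, -0.9, 1.3, 0.6]), (0.38, '')]
B 60 [(0.91, ''), (0.76, ''), (0.47, [0.9, 0.8, 0.1, 1.4, -0.8, 1.5, 0.7]), (0.39, '')]
B 80 [(0.88, ''), (0.64, ''), (0.25, [0.9, 0.9, 0.1, 1.1, -0.6, 1.7, 0.9]), (0.15, '')]
[ 0.5516272  -0.31530167  0.33066611] 1.6833
```

View pics/w1.png

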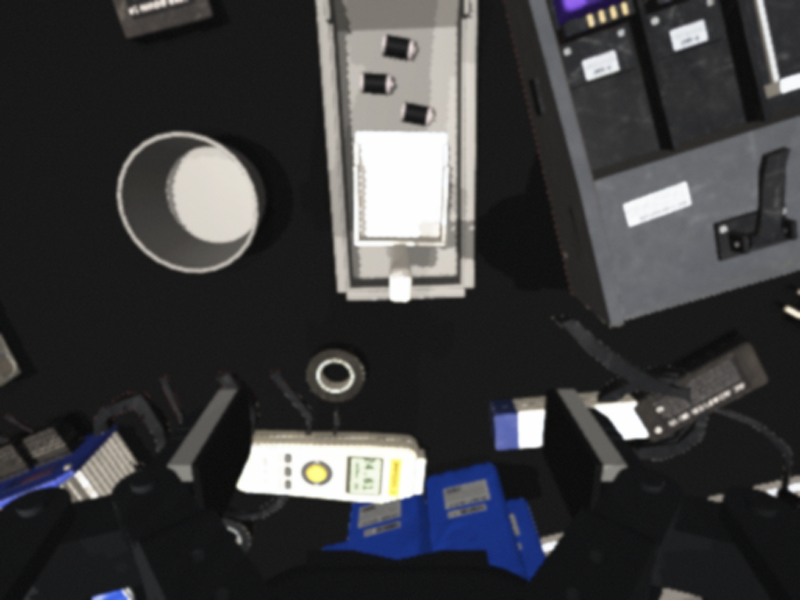

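The wrist view shows the scoop lip from (354,132) to (450,132), the back wall top from (354,243) to (446,243), and the handle top at about (400,289). The cells are at (400,47), (377,84) and (418,113), and the far lip corners at (338,293) and (472,292).

```bash
cat >> h.py <<'E'
def wray(uv,z,R,t): # uv in 800x600 view
    c=ctrl.calibration("wrist");M=np.array(c["mount"]);uv=(np.atleast_2d(uv)+.5)/1.5625-.5
    d=np.c_[(uv-[c["cx"],c["cy"]])/[c["fx"],c["fy"]],np.ones(len(uv))]@M[:3,:3].T@R.T
    o=R@M[:3,3]+t;return o+d*((np.reshape(z,(-1,1))-o[2])/d[:,2:])
E
python3 - <<'E'
from h import *
f=np.load("pics/w1.npz");R,t=f["R"],f["t"]
n=dict(lipL=(450,132,.005),lipR=(354,132,.005),backL=(446,243,.034),backR=(354,243,.034),handle=(400,289,.12),c0=(400,47,.02),c1=(377,84,.02),c2=(418,113,.02),farL=(472,290,.034),farR=(338,293,.034),rimL1=(473,20,.034),rimR1=(320,20,.034),footR=(343,25,.004),tubL=(117,200,.066),tubR=(265,200,.066),tubT=(190,131,.066),tubB=(190,272,.066))
P={k:wray(v[:2],v[2],R,t)[0] for k,v in n.items()}
for k,v in P.items(): print(k,v.round(4))
m=(P["lipL"]+P["lipR"])/2;h=P["handle"];print("lip mid",m,"yaw",np.arctan2(*(h-m)[1::-1]),"len",np.hypot(*(h-m)[:2]))
for a,b in [("rimL1","farL"),("rimR1","farR")]: d=P[b]-P[a];print("tray yaw",np.arctan2(d[1],d[0]))
# all tray coords
for o in [np.array([.4452,-.2816])]:
    for k in P: d=P[k][:2]-o;C,S=np.cos(-.272),np.sin(-.272);print(k,(1000*np.r_[d[0]*C+d[1]*S,-d[0]*S+d[1]*C]).round(1))
E
```

```text
lipL [ 0.4913 -0.247   0.005 ]
lipR [ 0.4663 -0.3278  0.005 ]
backL [ 0.5794 -0.2778  0.034 ]
backR [ 0.5554 -0.3555  0.034 ]
handle [ 0.5822 -0.3218  0.12  ]
c0 [ 0.4153 -0.2699  0.02  ]
c1 [ 0.4363 -0.2963  0.02  ]
c2 [ 0.4681 -0.2702  0.02  ]
farL [ 0.6284 -0.2668  0.034 ]
farR [ 0.5951 -0.3843  0.034 ]
rimL1 [ 0.4157 -0.2109  0.034 ]
rimR1 [ 0.3807 -0.3243  0.034 ]
footR [ 0.3833 -0.3095  0.004 ]
tubL [ 0.4607 -0.5203  0.066 ]
tubR [ 0.4955 -0.4075  0.066 ]
tubT [ 0.4298 -0.4429  0.066 ]
tubB [ 0.5325 -0.4894  0.066 ]
lip mid [ 0.47880208 -0.28741923  0.005     ] yaw -0.3210149532065487 len 0.10897971627128651
tray yaw -0.257195849138604
tray yaw -0.27272178776592865
lipL [35.1 45.7]
lipR [ 32.8 -38.9]
backL [128.3  39.7]
backR [126.  -41.6]
handle [142.8  -1.9]
c0 [-31.9   3.2]
c1 [ -4.6 -16.5]
c2 [19.  17.1]
farL [172.5  63.5]
farR [171.9 -58.6]
rimL1 [-47.4  60.2]
rimR1 [-50.7 -58.5]
footR [-52.1 -43.5]
tubL [  79.  -225.7]
tubR [  82.3 -107.7]
tubT [  28.5 -159.5]
tubB [ 140.  -176.7]
```

Wrist and scene estimates agree within about 3 mm: scoop yaw ≈ -0.31, tray yaw ≈ -0.27. I'll grip the handle, then check the lip with the wrist camera.

```bash
cat >> h.py <<'E'
TO=np.array([.4455,-.281]);TY=-.268
def tray(x,y,z): return np.r_[TO,0]+Rn.from_euler("z",TY).apply(np.array([x,y,z])/1000)
def snap(name,cam="wrist",box=None,size=(800,600)):
    R=Rn.from_quat(np.roll(ctrl.current_orientation(),-1)).as_matrix();t=np.array(ctrl.current_tcp_pos())
    im,d=ctrl.camera(cam);np.savez(f"pics/{name}.npz",p=im,d=d,R=R,t=t)
    if box: im=im[box[1]:box[3],box[0]:box[2]]
    cv2.imwrite(f"pics/{name}.png",cv2.resize(im[:,:,::-1],size,interpolation=cv2.INTER_CUBIC))
def stat(s=""): print(s,"t",round(ctrl.current_time_s(),2),"tcp",np.round(ctrl.current_tcp_pos(),4),"F",np.round(ctrl.current_contact_force(),1),"w",round(ctrl.current_gripper_width(),4))
E
python3 - <<'E'
from h import *
q=quat(Rs(-.31)*FL);p=np.array([.581,-.3203,0])
ctrl.goto(p+[0,0,.19],q);ctrl.move_l(p+[0,0,.075],max_speed=.12);stat("down")
ctrl.set_gripper(.0,squeeze=80);stat("grip");snap("w2")
E
```

```text
down t 3.42 tcp [ 0.5816 -0.3206  0.0759] F [-0.6 -0.1 -0.2] w 0.0858
grip t 4.07 tcp [ 0.581  -0.3203  0.075 ] F [-0.2 -0.4 -0.3] w 0.0149
```

View pics/w2.png

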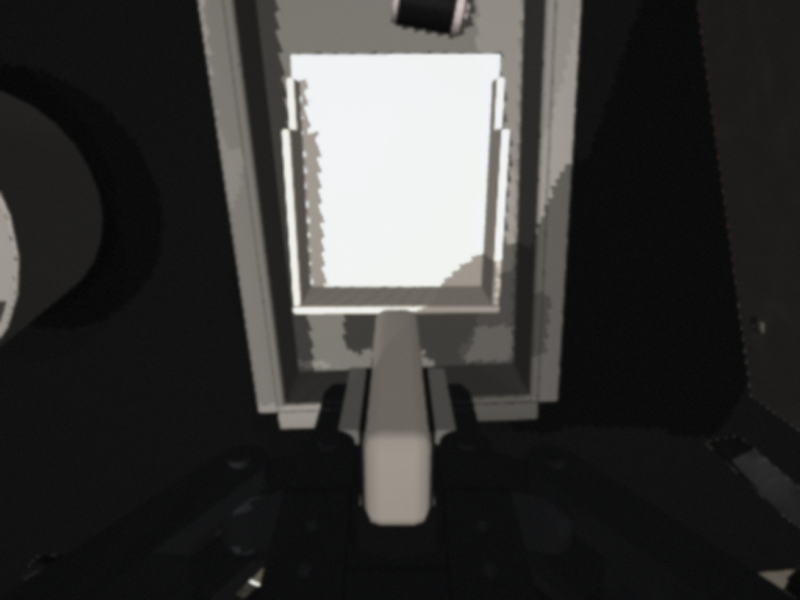

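Gripped: the lip is at row 54, columns 291–500, and the cell at (430,12) is ahead of it. Next I'll compute the lip offset and push.

```bash
cat >> h.py <<'E'
G=(.106,0,.090)
E
python3 - <<'E'
from h import *
f=np.load("pics/w2.npz");R,t=f["R"],f["t"]
P=wray([(291,54),(500,54),(293,311),(499,311)],[.005,.005,.034,.034],R,t)
print(P.round(4)); L=(P-t)@(R@FL.as_matrix().T); print("scoop-axes offset from TCP mm",(L*1000).round(1))
fr=wray([(279,428),(537,416),(258,412),(558,400)],.034,R,t);d=(fr[:,:2]-TO);C,S=np.cos(TY),np.sin(TY);print("far rim in tray",(1000*np.c_[d[:,0]*C+d[:,1]*S,-d[:,0]*S+d[:,1]*C]).round(1))
E
```

```text
[[ 0.4668 -0.3259  0.005 ]
 [ 0.4912 -0.2498  0.005 ]
 [ 0.5565 -0.3542  0.034 ]
 [ 0.5807 -0.2785  0.034 ]]
scoop-axes offset from TCP mm [[-107.1  -40.2  -70. ]
 [-107.1   39.8  -70. ]
 [ -13.   -39.7  -41. ]
 [ -13.    39.7  -41. ]]
far rim in tray [[177.9 -52.5]
 [176.7  54.8]
 [170.  -60.3]
 [169.6  63.1]]
```

```bash
sed -i 's/^G=.*/G=(.1065,0,.090)/' h.py
python3 - <<'E'
from h import *
def go(x,y,z,p=0,v=.08,yaw=TY,c=None):
    a,q=tcp(tray(x,y,z),yaw,p,g=G); return ctrl.move_l(a,q,max_speed=v,contact_N=c)
go(33,1,4.6,-.004);stat("aligned")
go(-10,1,4.5,-.004,.06)
go(-44,1,4.5,-.004,.05);stat("pushed");snap("w3")
E
```

```text
aligned t 4.37 tcp [ 0.5799 -0.3166  0.076 ] F [ 0.1 -0.1 -0.6] w 0.015
pushed t 6.07 tcp [ 0.5061 -0.2966  0.0761] F [ 1.  -0.2 -1.2] w 0.0148
```

View pics/w3.png

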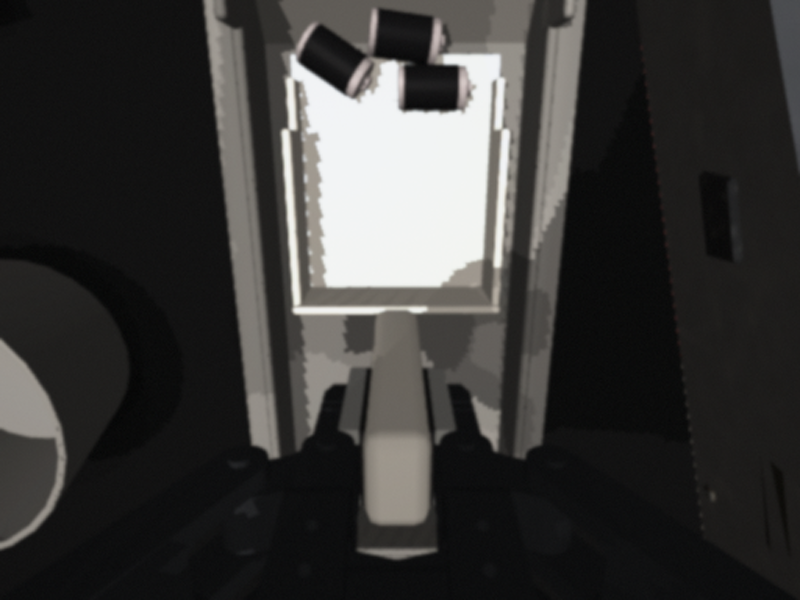

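Cell c2 at (432,88) is already on the pan, c1 at (335,60) is partly on it, and c0 at (408,35) is at the lip against the ramp. Next I'll drive up the ramp.

Run:
```python
from h import *
def go(x,y,z,p=0,v=.08,yaw=TY,c=None):
    a,q=tcp(tray(x,y,z),yaw,p,g=G); return ctrl.move_l(a,q,max_speed=v,contact_N=c)
T=np.tan(np.radians(35))
go(-49,1,4.7,-.004,.05)
for d in [6,14,24,36,48,58]:
    h=d*T; go(-50-d,1,4+h+1.5,np.arcsin((h+1)/121),.05); stat(d)
go(-95,1,70,.42,.08);stat("up");snap("w4")
```

```text
6 t 6.62 tcp [ 0.4978 -0.2942  0.0758] F [ 1.  -0.2 -0.8] w 0.015
14 t 6.87 tcp [ 0.4928 -0.2928  0.0762] F [-1.1 -0.3 -1.4] w 0.015
24 t 7.15 tcp [ 0.4864 -0.2911  0.0765] F [-1.1  0.5 -1.1] w 0.0153
36 t 7.47 tcp [ 0.4783 -0.2889  0.0766] F [-0.2  0.  -1.2] w 0.0153
48 t 7.8 tcp [ 0.4696 -0.2866  0.0764] F [ 0.7  0.  -1.4] w 0.0148
58 t 8.11 tcp [ 0.4619 -0.2844  0.0759] F [ 0.2  0.4 -0.9] w 0.0147
up t 8.53 tcp [ 0.476  -0.2883  0.0911] F [-0.2 -0.2 -1.9] w 0.0148
```

View pics/w4.png

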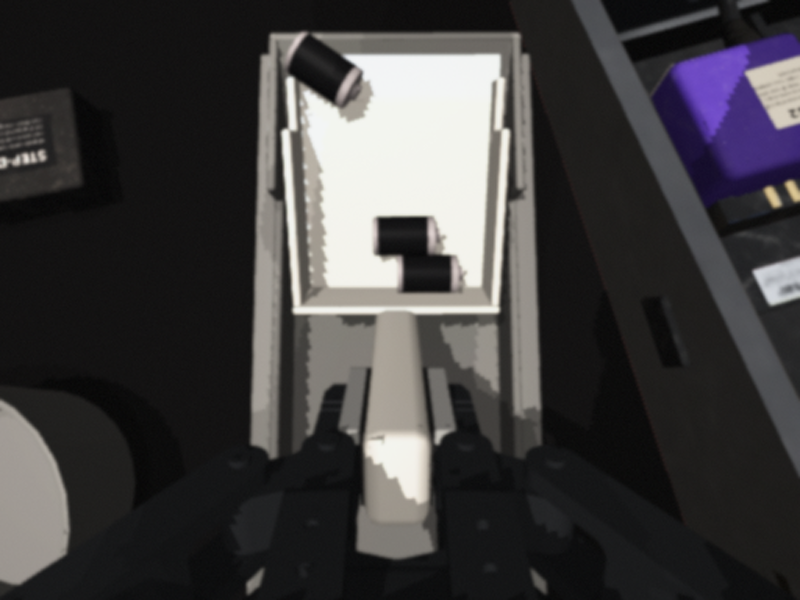

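Two cells are at the back, at (405,235) and (430,273). The third, at (325,70), is wedged across the mouth corner against the right side wall. I'll pitch up further and roll gently so it slides inward, staying over the tray.

```bash
cat >> h.py <<'E'
def go(x,y,z,p=0,v=.08,yaw=TY,roll=0):
    r=Rs(yaw,p)*Rn.from_euler("x",roll)
    ctrl.move_l(tray(x,y,z)+r.apply(np.array(G)-[0,0,.019]),quat(r*FL),max_speed=v)
E
python3 - <<'E'
from h import *
go(-85,4,90,.6,.06);stat()
go(-85,4,92,.62,.06,roll=-.3);stat();ctrl.sleep(.3);snap("w5")
E
```

```text
t 8.93 tcp [ 0.4877 -0.2882  0.087 ] F [-0.1  0.4 -1.4] w 0.015
 t 9.44 tcp [ 0.4916 -0.2671  0.0862] F [-1.  -0.6 -1.1] w 0.0152
```

View pics/w5.png

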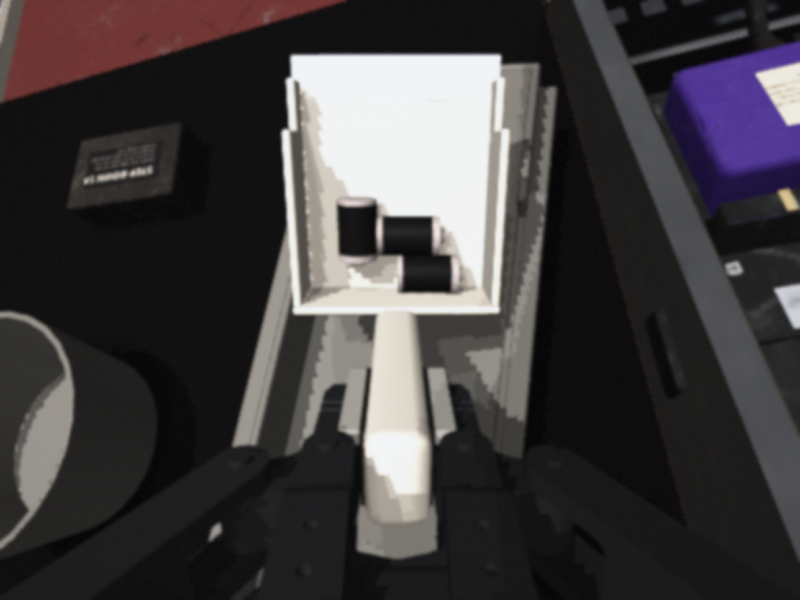

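All three cells, at (358,228), (408,235) and (430,273), are now at the back of the pan. I'll carry them to the tub.

```bash
cat >> h.py <<'E'
TUB=np.array([.480,-.4675,.066]);DY=np.radians(-125)
def gow(grip,yaw,p,v=.08): # grip = world position of grip point
    r=Rs(yaw,p);ctrl.move_l(np.array(grip)+r.apply([0,0,-.019]),quat(r*FL),max_speed=v)
def lipgrip(lip,yaw,p): return np.array(lip)+Rs(yaw,p).apply(G)
E
python3 - <<'E'
from h import *
go(-60,0,170,.4,.08);stat("lift")
g0=lipgrip(tray(-60,0,190),TY,.35)
g1=lipgrip(TUB+Rs(DY).apply([.02,0,.10]),DY,.3)
for s in [0,.25,.5,.75,1]:
    gow(g0+s*(g1-g0),TY+s*(DY-TY),.35-.05*s,.08 if s else .08);stat(s)
snap("w6")
E
```

```text
lift t 11.37 tcp [ 0.5089 -0.2976  0.1932] F [-0.1 -0.3 -1.4] w 0.015
0 t 11.84 tcp [ 0.5076 -0.2981  0.2208] F [ 0.  -0.3 -1.4] w 0.015
0.25 t 12.93 tcp [ 0.4802 -0.3668  0.2157] F [ 0.1  0.6 -1.3] w 0.0151
0.5 t 14.03 tcp [ 0.453  -0.4378  0.2113] F [ 1.   0.4 -1.4] w 0.0154
0.75 t 15.15 tcp [ 0.4261 -0.5102  0.2068] F [-0.2  0.1 -1.2] w 0.0152
1 t 16.28 tcp [ 0.3988 -0.5839  0.2024] F [ 0.3  0.9 -1.3] w 0.015
```

View pics/w6.png

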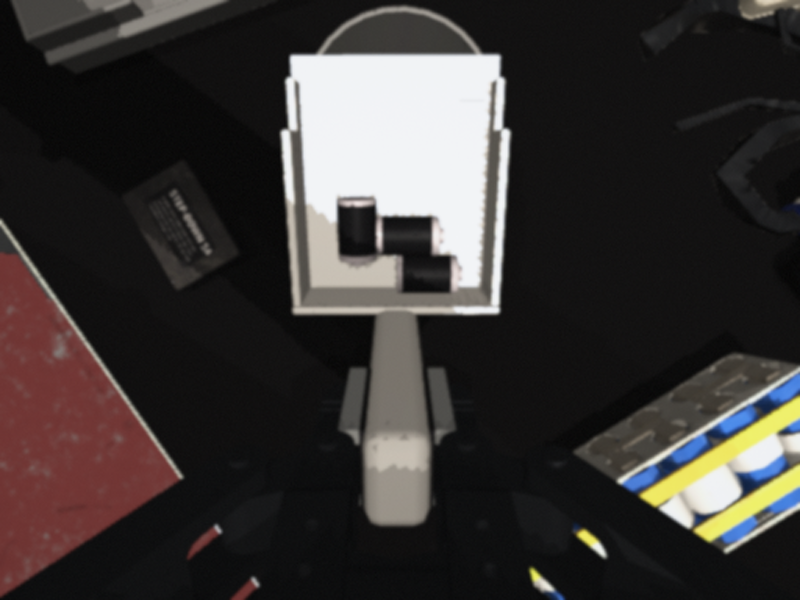

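The scoop is centred over the tub and all three cells are still in it. I'll lower and tip in steps about the lip.

Run:
```python
from h import *
L=lambda dz,dx=.022: TUB+Rs(DY).apply([dx,0,dz])
gow(lipgrip(L(.012),DY,.12),DY,.12,.08);stat("low")
for p in [-.05,-.2,-.35,-.5,-.65,-.8,-.87]:
    gow(lipgrip(L(.008),DY,p),DY,p,.09);stat(p)
ctrl.sleep(.6);snap("w7",cam="scene",box=(145,125,345,275))
```

```text
low t 17.32 tcp [ 0.4016 -0.5797  0.1363] F [ 0.5 -0.1 -1.3] w 0.0152
-0.05 t 17.68 tcp [ 0.4105 -0.5687  0.1511] F [-0.5 -0.5 -1.1] w 0.015
-0.2 t 18.04 tcp [ 0.4161 -0.5591  0.1647] F [-0.7 -0.3 -1.1] w 0.0151
-0.35 t 18.41 tcp [ 0.4239 -0.5474  0.1767] F [ 0.1 -0.8 -1.3] w 0.0147
-0.5 t 18.77 tcp [ 0.433  -0.5343  0.1868] F [-0.9  0.  -0.4] w 0.015
-0.65 t 19.14 tcp [ 0.443  -0.52    0.1945] F [-0.5 -0.9 -0.6] w 0.0152
-0.8 t 19.51 tcp [ 0.4535 -0.505   0.1995] F [-0.7 -0.4 -0.4] w 0.0151
-0.87 t 19.76 tcp [ 0.4586 -0.4978  0.2009] F [ 0.3 -0.4 -0.4] w 0.0152
```

View pics/w7.png

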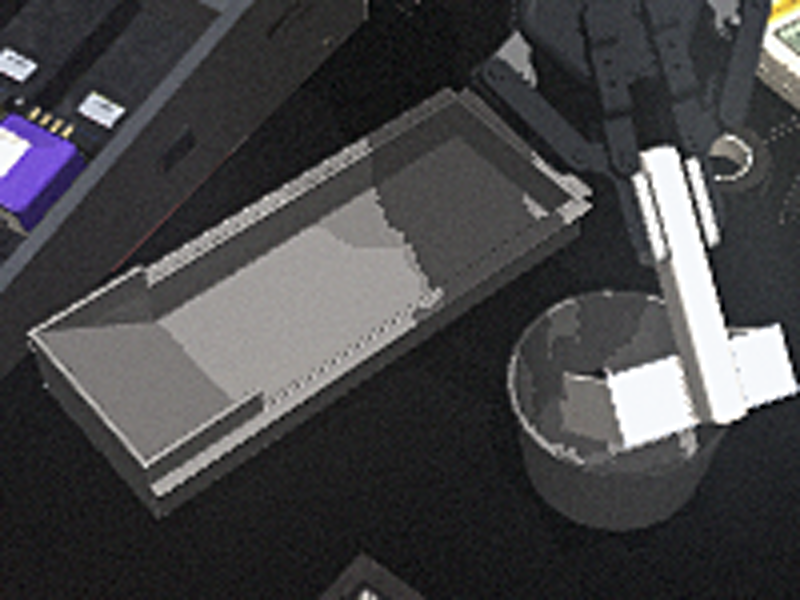

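The tray is empty and the scoop is tipped into the tub, which is still in its place. I'll retreat and check the tub and pan.

Run:
```python
from h import *
L=lambda dz,dx=.022: TUB+Rs(DY).apply([dx,0,dz])
gow(lipgrip(L(.06),DY,-.87),DY,-.87,.08)
gow(lipgrip(L(.10,.05),DY,.2),DY,.2,.10)
g0=lipgrip(tray(33,1,170),TY,.15);g1=lipgrip(L(.10,.05),DY,.2)
for s in [.66,.33,0]: gow(g0+s*(g1-g0),TY+s*(DY-TY),.15,.10)
stat()
snap("w8",cam="scene",box=(195,165,355,285));snap("w8w")
a=cv2.imread("pics/w8.png");b=cv2.imread("pics/w8w.png")
cv2.imwrite("pics/w8c.png",np.vstack([a[:,:,:][60:,200:],np.hstack([cv2.resize(b,(600,0) if 0 else (600,450))])])[:990]) if 0 else cv2.imwrite("pics/w8c.png",np.hstack([cv2.resize(a,(400,300)),cv2.resize(b,(400,300))]))
```

```text
t 26.71 tcp [ 0.5888 -0.3205  0.2243] F [-0.2 -0.7 -1.5] w 0.0151
```

View pics/w8c.png

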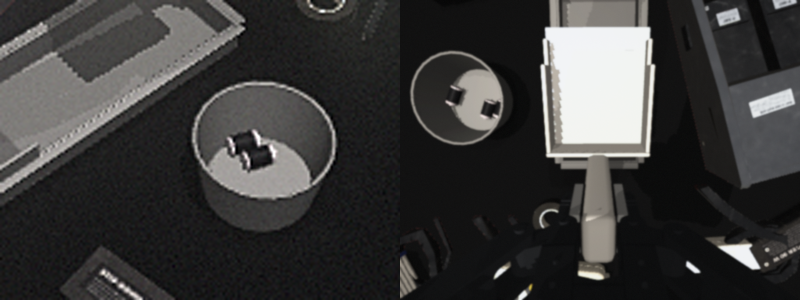

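Two cells are clearly visible in the tub: scene (243,141) and (259,157), wrist (455,97) and (490,108). The pan is empty. The third needs numerical checking with the depth data.

```bash
cat > chk.py <<'E'
from h import *
def wcloud(f):
    c=ctrl.calibration("wrist");M=np.array(c["mount"]);d=f["d"];v,u=np.mgrid[:384,:512]
    P=np.stack([(u-c["cx"])/c["fx"]*d,(v-c["cy"])/c["fy"]*d,d],-1)
    return (P@M[:3,:3].T+M[:3,3])@f["R"].T+f["t"]
def blobs(nm,A,d,p):
    r=np.hypot(A[...,0]-TUB[0],A[...,1]-TUB[1]);m=(d>0)&(r<.043)&(A[...,2]>.012)&(A[...,2]<.06)
    k,lab,st,_=cv2.connectedComponentsWithStats(m.astype(np.uint8),connectivity=4)
    for i in range(1,k):
        if st[i,4]>5: q=A[lab==i];print(nm,st[i],"ctr",q.mean(0).round(3),"min",q.min(0).round(3),"max",q.max(0).round(3))
E
python3 - <<'E'
from chk import *
snap("s9",cam="side")
for nm,fn in [("scene","w8"),("side","s9")]:
    f=np.load(f"pics/{fn}.npz");A=cloud(nm,f["d"]);blobs(nm,A,f["d"],f["p"])
    for o,lo,hi,c in [("tub",.058,.072,TUB),]:
        m=(f["d"]>0)&(A[...,2]>lo)&(A[...,2]<hi)&(np.hypot(A[...,0]-c[0],A[...,1]-c[1])<.075);q=A[m];
        from scipy.optimize import least_squares
        print(nm,"tub",least_squares(lambda p:np.hypot(q[:,0]-p[0],q[:,1]-p[1])-p[2],[c[0],c[1],.055],loss="soft_l1",f_scale=.002).x.round(4))
f=np.load("pics/w8w.npz");blobs("wrist",wcloud(f),f["d"],f["p"])
# what changed on the bench scene vs start (candidate stray cell)
for nm,a,b in [("scene","scene0","w8"),("side","side0","s9")]:
    a=np.load(f"pics/{a}.npz")
    b=np.load(f"pics/{b}.npz");D=cv2.absdiff(cv2.GaussianBlur(a["p"],(3,3),0),cv2.GaussianBlur(b["p"],(3,3),0)).max(-1)>35
    k,lab,st,ce=cv2.connectedComponentsWithStats(D.astype(np.uint8));A=cloud(nm,b["d"])
    for i in range(1,k):
        if 12<st[i,4]<400: print(nm,"diff",st[i],np.median(A[lab==i],0).round(3))
E
```

```text
scene [286 217  20  16 177] ctr [ 0.496 -0.45   0.019] min [ 0.481 -0.469  0.012] max [ 0.511 -0.429  0.023]
scene tub [ 0.4791 -0.4674  0.0536]
side [271 233  14  15 156] ctr [ 0.499 -0.453  0.018] min [ 0.484 -0.471  0.012] max [ 0.516 -0.433  0.022]
side tub [ 0.4816 -0.4699  0.0536]
wrist [ 58 109  22  27 380] ctr [ 0.467 -0.496  0.018] min [ 0.452 -0.509  0.012] max [ 0.48  -0.485  0.022]
wrist [102 127  27  26 500] ctr [ 0.498 -0.453  0.018] min [ 0.483 -0.47   0.012] max [ 0.512 -0.435  0.022]
scene diff [277   0  30   3  69] [ 0.589 -0.357  0.425]
scene diff [122  17  22  11  92] [0.872 0.395 0.032]
scene diff [141  28   4  13  29] [0.833 0.307 0.035]
scene diff [114 146  28  19 300] [ 0.41  -0.075  0.081]
scene diff [142 153  11   7  33] [ 0.427 -0.117  0.087]
scene diff [  0 188  25  19  70] [0.212 0.121 0.002]
scene diff [196 205  11  13  73] [ 0.42  -0.26   0.005]
scene diff [205 206   9  11  26] [ 0.428 -0.276  0.006]
scene diff [ 32 212  20  15  42] [0.212 0.011 0.002]
scene diff [285 217  21  17 192] [ 0.494 -0.45   0.018]
scene diff [  0 236  28  19 260] [0.137 0.005 
[... 577 characters left out ...]
e diff [322  81   5   6  20] [ 0.603 -0.357  0.314]
side diff [316  82   7   7  32] [ 0.586 -0.383  0.32 ]
side diff [44 87  5  9 29] [ 0.027 -0.084  0.238]
side diff [305 103  10  11  69] [ 0.585 -0.341  0.253]
side diff [147 128   2  10  18] [ 0.214  0.159 -0.001]
side diff [206 130  19  10 140] [ 0.415 -0.08   0.079]
side diff [100 132  29  10 130] [0.13  0.121 0.   ]
side diff [ 68 134   8   4  13] [ 0.043 -0.06   0.108]
side diff [115 150  11  10  83] [0.139 0.003 0.   ]
side diff [246 189   6   7  26] [ 0.474 -0.256  0.004]
side diff [224 192   6   7  28] [ 0.419 -0.255  0.004]
side diff [234 197   6   5  25] [ 0.439 -0.28   0.004]
side diff [271 234  13  14 128] [ 0.496 -0.455  0.018]
```

The scene camera shows a 30×40 mm double-cell blob at (.496,-.450), and the wrist shows another cell at (.467,-.496), which the near wall hides from the scene camera. That accounts for three cells in the tub. The tub hasn't moved. I'll set the scoop down now.

Run:
```python
from chk import *
go(33,1,30,0,.10);go(33,1,7,0,.05);stat()
a,q=tcp(tray(33,1,2.5),TY,0,g=G);print(ctrl.move_l(a,q,max_speed=.02,contact_N=3));stat("down")
ctrl.set_gripper(.05);stat("open");ctrl.sleep(.3)
ctrl.move_l(np.array(ctrl.current_tcp_pos())+[0,0,.16],max_speed=.12)
# look into the tub from above
ctrl.goto(np.array([.54,-.49,.36]),quat(Rs(TY)*FL));stat()
snap("w10");f=np.load("pics/w10.npz");blobs("wrist",wcloud(f),f["d"],f["p"])
```

```text
t 28.85 tcp [ 0.5802 -0.317   0.0778] F [ 0.2 -0.1 -0.2] w 0.0154
True
down t 29.11 tcp [ 0.5809 -0.3174  0.0749] F [-0.4 -0.9  5. ] w 0.0148
open t 29.53 tcp [ 0.5801 -0.317   0.0737] F [0.2 0.5 0.1] w 0.05
 t 32.19 tcp [ 0.5408 -0.4883  0.3585] F [ 0.8  0.5 -0.4] w 0.0498
wrist [226  81  15  20 204] ctr [ 0.466 -0.498  0.018] min [ 0.453 -0.51   0.012] max [ 0.479 -0.486  0.023]
wrist [257  95  29  20 397] ctr [ 0.499 -0.45   0.018] min [ 0.484 -0.472  0.012] max [ 0.515 -0.428  0.022]
```

View pics/w10.png

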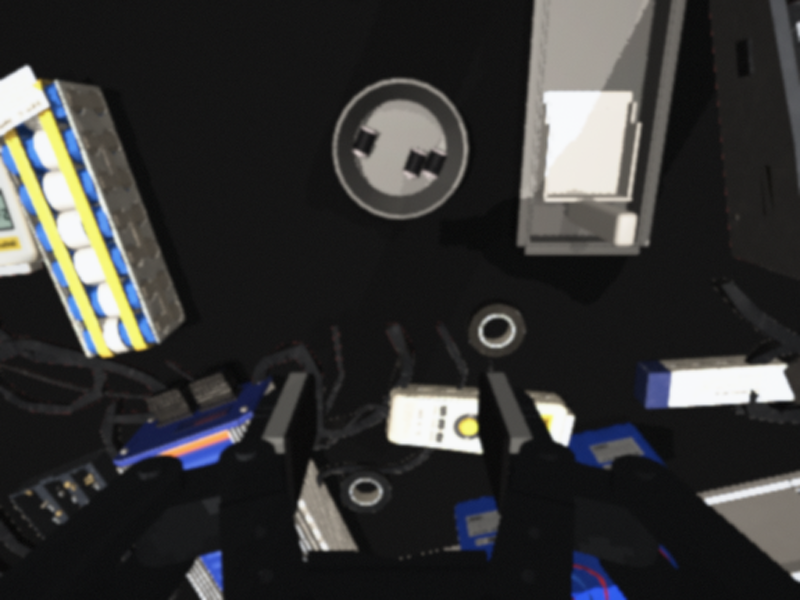

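All three cells are in the tub, at (365,141), (415,163) and (435,163), and the scoop is standing in the tray with its handle top at (625,229). I'll make one numerical check of the scoop and module, then hand in.

Run:
```python
from chk import *
f=np.load("pics/w10.npz");A=wcloud(f)
h=tray(139.5,1,120);m=(f["d"]>0)&(np.hypot(A[...,0]-h[0],A[...,1]-h[1])<.03)&(A[...,2]>.11);q=A[m];print("handle top",q.mean(0).round(4),"expect",h.round(4))
im,d=ctrl.camera("scene");W=cloud("scene",d)
m=(d>0)&(W[...,2]>.02)&(W[...,2]<.032)&(np.hypot(W[...,0]-.322,W[...,1]+.44)<.06);print("module",cv2.minAreaRect((W[m][:,:2]*1000).astype(np.float32)))
m=(d>0)&(np.hypot(W[...,0]-h[0],W[...,1]-h[1])<.03)&(W[...,2]>.115);print("handle scene",W[m].mean(0).round(4))
if len(q) and abs(q.mean(0)-h).max()<.006: ctrl.hand_in();print("handed in",ctrl.current_time_s())
```

```text
handle top [ 0.5789 -0.3191  0.1184] expect [ 0.5803 -0.317   0.12  ]
module ((322.7208557128906, -437.8634948730469), (75.41441345214844, 50.55971145629883), 85.48297119140625)
handle scene [ 0.5765 -0.317   0.1197]
the job is handed in; nothing more can be done
the job is handed in; nothing more can be done
```

All three cells are in the tub, and the scoop is standing upright in the tray, released. I handed the job in at about 32 s of the 61 s allowed; hand-in reports no verdict.

I gripped the scoop by its handle and pushed the cells against the ramp. One cell wedged across the mouth corner, so I pitched and rolled the scoop until it slid in. All three then went to the tub in one trip.

**Last checks:**
- **Cells:** the final wrist view shows all three on the tub floor, with tops at about 22 mm. In an earlier view only two were visible, because the tub wall hid the third from that camera.
- **Tub:** both cameras put its centre within 0.3 mm of where it started (checked before I set the scoop down).
- **Module:** under 1 mm from its first measured position.
- **Scoop:** the handle top is within about 4 mm of where an upright scoop would put it. That is about 2° of tilt or measurement error, against the 7° allowed.
- **Gripper:** open and clear of everything, and the fingers stayed above the cells' height throughout.

No check failed.

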